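# Hold a grinding ball over the inspection light

### The job

Turn the light box's brightness dial until its pointer lines up with the tab clipped on the scale. Then pick up the ball tray by its handle and hold it level in the air, with the steel ball over the middle of the lit window and the tray's underside about 8 cm above it, so that the ball can be inspected; the ball must stay in its pocket all the way and not be touched, and the well plate, timer and marker are to be left where they are. Finish while still holding the tray there, steady and level: do not put it down or let go.

Things in the scene. Friction and masses are not known exactly. Their poses are not given: they have to be found in the camera images.
- light_box: grey inspection light box, fixed on the bench, 140 (x) x 250 (y) x 30 mm high, with a white square window on the left half of its top and the dial on the right half (seen from the robot). Origin: centre of its underside; its x points away from the robot, y left, z up.
- window (a point): centre of the white window (112 x 112 mm, flush with the box's top, 30 mm above the bench). Axes as the light box's; z up.
- dial (a joint): angle of the brightness dial about its upright axis, rad: 0 when the pointer points along the light box's +x, growing clockwise seen from above; stops at -2.6 and 2.6. At the start the pointer stands 0.3 to 1.5 rad anticlockwise of the tab. Light friction (0.03 N m): it stays where it is left.
- dial_grip (a point): point on the dial's axis in its grip bar, 53 mm above the bench. The black dial has a 4 mm thick round skirt of 56 mm diameter on the box's top (its upper face 34 mm above the bench) and, on it, an upright bar 40 mm long, 12 mm thick and 26 mm high (its top 60 mm above the bench), whose pointer end runs out in a pointed nose to 25 mm from the axis; the other end is blunt. The point's x axis lies along the bar towards the pointer end, z up: pinch the bar across its y.
- dial_pointer (a point): tip of the pointer (the pointed end of the dial's bar, with a white line on top from the axis to this end, and on the skirt), at the skirt's edge, 28 mm from the dial's axis.
- tab_mark (a point): the point where the pointer tip shall come: on the skirt's edge, 28 mm from the dial's axis, right in front of the black set tab (a low pointed tab 14 x 8 x 4 mm with a white line, fixed on the box's top 36 to 51 mm from the dial's axis). Its x axis points from the dial's axis out to the tab.
- tray: loose ball tray: white rectangular deck 150 (x) x 80 (y) x 6 mm with two grey ring pockets (rim 3 mm high, inner diameter 36 mm) 45 mm either side of a bridge handle. About 0.18 kg. Origin: centre of the underside; x along the length towards the pocket with the ball, z up. It stands on the bench at the start.
- tray_grip (a point): centre of the handle's grip bar, 64 mm above the tray's underside, over the middle of the tray: a black bar 56 mm long (along the tray's x), 12 mm thick (y) and 18 mm high on two steel posts, free below and beside: pinch it from above across the tray's y. Axes as the tray's.
- pocket (a point): where the ball's centre is when it sits in the middle of its pocket: 45 mm along the tray's +x from the middle, 17 mm above the underside.
- ball_center (a point): centre of the loose steel grinding ball, 22 mm diameter, 44 g; it can roll 7 mm off the pocket's middle and rolls over the rim if the tray is tipped past about 40 degrees or jerked.
- plate: white 96-well plate, 86 x 128 x 30 mm, on the bench at the left; bystander. Origin: centre of its underside.
- timer: small white countdown timer, 66 x 66 x 19 mm, on the bench near the robot; bystander. Origin: centre of its underside.
- marker: lab marker lying along y, 13 x 135 x 14 mm, on the bench near the robot at the right; bystander. Origin: centre of its underside.
- ball: the same steel ball (its origin turns with it as it rolls; use its centre point).
Things that resemble listed ones, but are neither listed nor needed, are in the scene too. Leave any orange look-alike of the tray alone.

How it is judged:
On the way, in this order (a step that is already met when the one before it is completed fails the run):
1. the dial's pointer stands at the tab while the tray is still on the bench (distance between dial_pointer and tab_mark below 0.005 m and height (world z) of tray below 0.01 m), for 0.2 s.
2. the tray is held in the fingers clear of the bench, ball in its pocket (height (world z) of tray above 0.03 m and contact force between the fingers and tray above 1 N and distance between ball_center and pocket below 0.016 m), for 0.2 s.
At the end, for the whole second after the job is handed in: Pointer tip within 5 mm of the mark at the tab; tray held in the fingers, at rest, within 0.1 rad of level, its underside 45 to 125 mm above the window and clear of the box; ball in its pocket, its centre within 30 mm of the window's centre seen from above (distance between dial_pointer and tab_mark below 0.005 m and distance between ball_center and pocket below 0.016 m and contact force between the fingers and tray above 1 N and z of tray in the frame of window between 0.045 and 0.125 m and horizontal distance between ball_center and window below 0.03 m and angle between tray's own z axis and vertical below 0.1 rad and linear speed of tray below 0.03 m/s and angular speed of tray below 0.2 rad/s and contact force between tray and light_box below 0.1 N); the arm keeps its last pose, push and grip.
It fails at once if the ball leaves its pocket (distance between ball_center and pocket above 0.018 m).
It fails at once if the robot touches the ball (contact force between any of the fingers, the arm and ball above 0.3 N).
It fails at once if the well plate, the timer or the marker is shifted by more than 30 mm (distance of any of plate, timer, marker from where it was at the start of the episode above 0.03 m).
It also fails if it takes over 54 s, if anything falls off the work surface, if the arm or the gripper's body presses on something with over 40 N, if the wrist force passes 120 N, or if a joint passes its speed limit or range.

### The arm

A 6-joint arm with a two-finger parallel gripper is mounted at the origin on a cart in front of the work surface, level with it; the furniture and walls round the work are solid. World frame = base frame: x ahead of the robot, y to its left, z up, the work surface at z = 0. Lengths are in m, angles in rad, forces in N, time in s.
With the tool pointing down it reaches from about 0.3 to 0.825 m from the base axis. Payload 5.4 kg.
Tool frame: the origin (TCP) lies midway between the tips of the shut fingers; the grasp point (between the pads) lies 19 mm behind it (manip.hold_point_z is the x of the grasp point in the tool frame, in m); x points along the fingers, y is the direction in which the jaws open and shut, and the axes are right-handed (so a half turn about x gives the same grasp; the last joint's range is limited). The gripper opens to 92 mm and grips with 3 to 60 N. Pads are 20 mm wide; open, the fingers measure 128 mm over their backs; the gripper's body (75 mm by 189 mm) begins 69 mm behind the grasp point.
Start: joints at [-1.407, 0.158, 1.597, -0, 1.386, -0.21], TCP at [0.21, -0.535, 0.215] pointing down, gripper open.
Joint ranges: [-2.91, 2.91], [-0.94, 2.29], [0.18, 2.7], [-1.29, 4.43], [0.17, 2.64], [-3, 3]. Speed limits (rad/s): [2.57, 2.57, 3.14, 3.14, 3.14, 3.14].

### API

Orientations are given as a rotation vector (axis times angle).
In Python, from rig import manip gives the robot as it stands.
- The arm moves only by the tool move_arm, never from a script. Its argument "series" is a list of rows, each a list of 2 entries, a list of its own where there are three numbers: the shift along the tool's x, y, z in mm, then the turn about the tool's x in rad. A call has 1 to 12 rows; each row is the pose to reach, as a shift and turn from the pose commanded when the call began, along the tool's axes at that moment; what a row does not reach only later rows make up. A row lasts 1/12 s, in which the tool goes at most 41.7 mm and 7.16 degrees, less where a joint would pass 70% of its speed; a pose out of reach is approached as far as the arm can. A call with a gripper value outside its range is refused whole. "hand" is the opening, from -1 (shut) to 1 (fully open), so that 0 is half open, set as the call begins (left out, the last holds). The fingers move at their own pace and stop on an object; the grip force is fixed at half the most. Time passes only in rows, so rows that repeat a pose let the fingers close. It gives the time, the measured TCP pose, the force and the opening at its end, in the units of the state.
- manip.state(): the state, without advancing time (a new reading comes with each control period).
- manip.snapshot(name): name is "side" or "top"; returns a dict with "frame" (400x640x3 uint8, blue, green, red), "mtx" (3x3 intrinsics, pixels), "xyz" and "rotation" of the camera in the world. Camera axes: x right, y down, z forward; pixel columns grow to the right and rows downward; lengths in m; the calibration is good to about 2 mm. A picture is of the moment at which its call begins. There is no depth.
- manip.hand_in(): hands the job in, once; it reports no verdict.
The state is a dict: "clock": time; "joints": joint angles; "dq": joint speeds; "effort": joint torques, N m; "tool_pos": TCP position; "tcp_rot": TCP orientation; "contact_force": force on the tool from outside, world axes, zero at the start; "ft_torque": the same for the moment, N m; "finger_gap": finger opening in m.
Only numpy, scipy, OpenCV 4.12 (cv2) and the standard library are available. Lean on these libraries where they do the work, as an engineer would, in place of code of your own. Each camera call takes 0.05 s, during which the arm holds its last target. There are 200 camera calls.

## Working session

There is one attempt and no reset: what is moved stays moved. The work goes in short steps, Python scripts to look and compute and a tool call to move; the robot and the scene stay as the last step left them, time stands still between calls to the robot, and variables do not carry over. Pictures are saved under pics/ and viewed, about 8 in all and at most 12, crops included, and the job is handed in when it is done.

Besides the shell and the picture viewer there is one more tool, called after ">>>" as name(argument=value, ...), one argument or row to a line, values as JSON. move_arm: Moves the arm, as the interface text tells. Its arguments: {"type":"object","properties":{"series":{"type":"array","items":{"type":"array"}},"hand":{"type":"number"}},"required":["series"]}

```bash
mkdir -p pics; ls
cat > h.py <<'E'
import numpy as np, cv2
from rig import manip
def snap(n,f):
    s=manip.snapshot(n); cv2.imwrite('pics/'+f+'.png',s['frame']); np.savez('pics/'+f,**{k:np.array(s[k]) for k in('frame','mtx','xyz','rotation')}); return s
def load(f): return np.load('pics/'+f+'.npz')
def ray(s,u,v,z):
    R=np.array(s['rotation']); 
    if R.shape!=(3,3): R=cv2.Rodrigues(R)[0]
    d=R@np.linalg.inv(s['mtx'])@[u,v,1.]; o=np.array(s['xyz']); return o+d*(z-o[2])/d[2]
def proj(s,p):
    R=np.array(s['rotation'])
    if R.shape!=(3,3): R=cv2.Rodrigues(R)[0]
    c=s['mtx']@(R.T@(np.array(p)-s['xyz'])); return c[:2]/c[2]
E
python3 - <<'E'
from h import *
for n in('top','side'):
    s=snap(n,n+'0'); print(n,s['mtx'],s['xyz'],s['rotation'])
print(manip.state(), manip.hold_point_z)
E
```

```text
pics
top [[481.20530167   0.         316.77311572]
 [  0.         481.20530167 201.0829818 ]
 [  0.           0.           1.        ]] [0.27170144 0.17975905 1.77491848] [-2.13331443  2.18311466 -0.16018467]
side [[489.27416459   0.         317.57819076]
 [  0.         489.27416459 205.30154935]
 [  0.           0.           1.        ]] [ 0.40386263 -1.31073367  0.8448275 ] [-2.04832791  0.02369903 -0.04498101]
{'clock': 0.1, 'joints': array([-1.40705705e+00,  1.58954013e-01,  1.59810257e+00,  9.35138788e-06,
        1.38619663e+00, -2.10078258e-01]), 'dq': array([ 7.77408845e-04, -3.33105622e-03, -2.64822590e-03, -1.74297400e-05,
        3.84887120e-04, -1.07396848e-03]), 'effort': array([-4.87624147e-04, -3.86506391e+01, -3.22958136e+01,  7.03482237e-02,
        3.39999539e-02, -5.06683864e-05]), 'tool_pos': array([ 0.20987508, -0.53472617,  0.21373723]), 'tcp_rot': array([ 2.01784564,  0.38330053, -2.01774777]), 'contact_force': array([ 0.05315227,  0.51957207, -0.2510724 ]), 'ft_torque': array([-0.02582887, -0.01102267,  0.01161143]), 'finger_gap': 0.09186766616120533} -0.0187
```

View pics/top0.png

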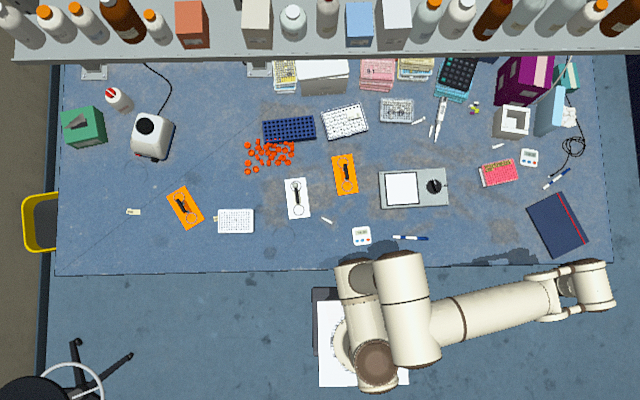

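View pics/side0.png

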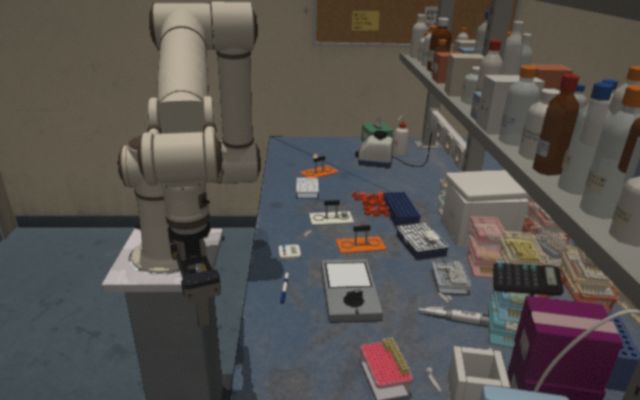

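The white tray is at top (297,198), with orange look-alikes at (185,208) and (345,175). The light box is at (415,188) with its dial at (434,187). The white tray is the only one that fits the description. I'll confirm with an enlarged crop.

Run:
```python
from h import *
s=load('top0'); im=s['frame']
a=cv2.resize(im[155:220,370:455],None,fx=6,fy=6,interpolation=cv2.INTER_CUBIC)
b=cv2.resize(im[170:225,277:320],None,fx=6,fy=6,interpolation=cv2.INTER_CUBIC)
c=np.zeros((400,800,3),np.uint8); c[:a.shape[0],:a.shape[1]]=a; c[:b.shape[0],520:520+b.shape[1]]=b
cv2.imwrite('pics/crop0.png',c)
hsv=cv2.cvtColor(im,cv2.COLOR_BGR2HSV)
def big(m,r,z):
    u0,v0,u1,v1=r; k=np.zeros(im.shape[:2],np.uint8); k[v0:v1,u0:u1]=m[v0:v1,u0:u1]
    cs,_=cv2.findContours(k,cv2.RETR_EXTERNAL,cv2.CHAIN_APPROX_NONE); q=max(cs,key=cv2.contourArea)
    (cx,cy),wh,an=cv2.minAreaRect(q); p=cv2.boxPoints(((cx,cy),wh,an)); P=np.array([ray(s,*x,z) for x in p])
    print(np.round([cx,cy],1),'ctr',P.mean(0).round(4),'sides',np.linalg.norm(P[1]-P[0]).round(4),np.linalg.norm(P[2]-P[1]).round(4),'dirs',np.degrees(np.arctan2(*(P[1]-P[0])[[1,0]])).round(1),np.degrees(np.arctan2(*(P[2]-P[1])[[1,0]])).round(1))
white=((hsv[...,1]<40)&(hsv[...,2]>200)).astype(np.uint8)
grey=((hsv[...,1]<60)&(hsv[...,2]>90)).astype(np.uint8)
print('window');big(white,(370,160,420,215),.03)
print('box');big(grey,(370,155,455,215),.03)
print('tray');big(white,(277,170,320,225),.006)
dark=(hsv[...,2]<60).astype(np.uint8)
print('dial');big(dark,(418,170,443,205),.045)
print('handle');big(dark,(285,180,312,222),.073)
```

```text
window
[401.3 188.1] ctr [ 0.5485 -0.1596  0.03  ] sides 0.1123 0.1138 dirs -86.4 -178.2
box
[412.  184.5] ctr [ 0.5619 -0.2001  0.03  ] sides 0.313 0.2209 dirs -91.2 176.4
tray
[296.9 197.7] ctr [0.525  0.2256 0.006 ] sides 0.0819 0.1513 dirs -84.0 -174.2
dial
[433.5 186.5] ctr [ 0.5494 -0.275   0.045 ] sides 0.0477 0.0482 dirs -91.2 176.7
handle
[296.6 195. ] ctr [0.5249 0.2249 0.073 ] sides 0.0067 0.0515 dirs -84.0 -174.0
```

View pics/crop0.png

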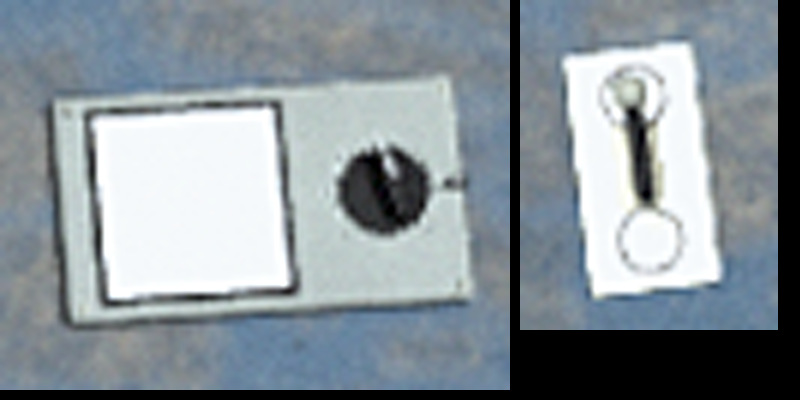

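The crop confirms the white tray: the ball sits in the far ring and the handle is bare. The dial's pointer line points up (away from the robot) and the tab is at the dial's right, around px (446,185.5). Next I'll enlarge the dial to get its angles.

Run:
```python
from h import *
s=load('top0'); t=load('side0')
a=cv2.resize(s['frame'][171:203,414:454],None,fx=10,fy=10,interpolation=cv2.INTER_CUBIC)
b=cv2.resize(t['frame'][280:320,330:378],None,fx=8,fy=8,interpolation=cv2.INTER_CUBIC)
c=np.zeros((330,800,3),np.uint8); c[:320,:400]=a; c[:320,410:410+384]=b
cv2.imwrite('pics/crop1.png',c)
# grey box top contour, restricted hue
im=s['frame']; print(im[190,415],im[200,400],im[160,400],im[187,446],im[187,443],im[187,449])
d=np.array([-0.0055,-.0]);
for n,q in(('top',s),('side',t)):
    for p in([.5494,-.275,.03],[.5494,-.275,.034],[.5494,-.275,.06]): print(n,p,proj(q,p).round(1))
```

```text
[254 252 249] [251 249 245] [149 146 137] [225 226 214] [214 217 202] [158 141 123]
top [0.5494, -0.275, 0.03] [432.5 187.1]
top [0.5494, -0.275, 0.034] [432.8 187. ]
top [0.5494, -0.275, 0.06] [434.6 185.8]
side [0.5494, -0.275, 0.03] [351.5 298.5]
side [0.5494, -0.275, 0.034] [351.5 297.3]
side [0.5494, -0.275, 0.06] [352.1 289.4]
```

View pics/crop1.png

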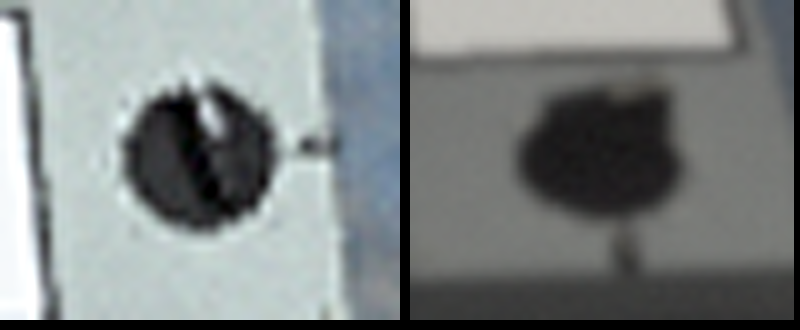

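Run:
```python
from h import *
s=load('top0'); t=load('side0')
def T(u,v,z): return ray(s,414+u/10-.45,171+v/10-.45,z)
def S(u,v,z): return ray(t,330+(u-410)/8-.45,280+v/8-.45,z)
print('skirt L/R/B/T top',[T(*q,.034).round(4)[:2] for q in((124,158),(276,158),(200,234),(200,82))])
c=(T(124,158,.034)+T(276,158,.034))/2; print('c top',c.round(4))
cs=(S(518,158,.034)+S(682,158,.034))/2; print('c side',cs.round(4), S(600,215,.034).round(4))
a=lambda d:np.degrees(np.arctan2(d[1],d[0])).round(1)
p=T(313,145,.034);print('tab top',p.round(4),a(p-c),np.linalg.norm(p-c))
p=S(625,248,.034);print('tab side',p.round(4),a(p-c),a(p-cs),np.linalg.norm(p-cs))
print('band dir',a(T(185,90,.045)-T(225,215,.045)),'line dir',a(T(200,95,.06)-T(218,140,.06)), 'nose',T(200,95,.06).round(4),a(T(200,95,.06)-c), 'side nose',S(672,88,.06).round(4),a(S(672,88,.06)-c))
# window edges -> box yaw: corner fit
im=s['frame'];hsv=cv2.cvtColor(im,cv2.COLOR_BGR2HSV)
m=((hsv[...,1]<50)&(hsv[...,2]>175)).astype(np.uint8); k=np.zeros_like(m);k[150:215,370:460]=m[150:215,370:460]
w=cv2.findContours(k,cv2.RETR_LIST,cv2.CHAIN_APPROX_NONE)[0]
for q in sorted(w,key=cv2.contourArea)[-3:]:
    r=cv2.minAreaRect(q);P=np.array([ray(s,*x,.03) for x in cv2.boxPoints(r)]);print(P.mean(0).round(4),np.linalg.norm(P[1]-P[0]).round(3),np.linalg.norm(P[2]-P[1]).round(3),a(P[1]-P[0]),a(P[2]-P[1]))
# ball
print('ball',ray(s,277+110/6-.4,170+92/6-.4,.017))
# tool axes
R=cv2.Rodrigues(manip.state()['tcp_rot'])[0];print(R.round(3))
```

```text
skirt L/R/B/T top [array([ 0.5523, -0.2501]), array([ 0.551 , -0.3061]), array([ 0.5234, -0.2765]), array([ 0.58  , -0.2797])]
c top [ 0.5516 -0.2781  0.034 ]
c side [ 0.5532 -0.2835  0.034 ] [ 0.5503 -0.3127  0.034 ]
tab top [ 0.5556 -0.3201  0.034 ] -84.6 0.042154618226887444
tab side [ 0.5566 -0.3291  0.034 ] -84.5 -85.8 0.04574158972094624
band dir 14.5 line dir 18.6 nose [ 0.5706 -0.2725  0.06  ] 16.3 side nose [ 0.5758 -0.2803  0.06  ] -5.3
[ 0.5479 -0.1594  0.03  ] 0.114 0.114 -87.4 -179.2
[ 0.548  -0.1595  0.03  ] 0.133 0.134 -87.1 -179.0
[ 0.5507 -0.2049  0.03  ] 0.25 0.138 -87.6 -179.9
ball [0.57093448 0.23170832 0.017     ]
[[-0.     0.365 -0.931]
 [ 0.002 -0.931 -0.365]
 [-1.    -0.002 -0.   ]]
```

>>> move_arm(
  series=[
    [[0, -10, -36], 0.02],
    [[0, -20, -72], 0.04],
    [[0, -30, -108], 0.06],
    [[5, -40, -144], 0.08],
    [[10, -50, -180], 0.1],
    [[20, -60, -216], 0.12],
    [[30, -70, -252], 0.14],
    [[40, -80, -288], 0.16],
    [[50, -90, -324], 0.18],
    [[60, -100, -360], 0.2],
    [[65, -108, -390], 0.2],
    [[70, -113, -412], 0.2],
  ],
  hand=0.0,
)

```text
clock: 1.1
tool_pos: [0.5536, -0.2769, 0.1432]
tcp_rot: [2.129, 0.19, -2.131]
contact_force: [-0.5, -0.1, -0.2]
finger_gap: 0.0463
```

```bash
cat > st.py <<'E'
from h import *
import sys
s=manip.state();R=cv2.Rodrigues(s['tcp_rot'])[0]
print('t',s['clock'],'pos',s['tool_pos'].round(4),'yaw_y',np.degrees(np.arctan2(R[1,1],R[0,1])).round(2),'xax',R[:,0].round(4),'F',s['contact_force'].round(2),'M',s['ft_torque'].round(2),'gap',round(s['finger_gap'],4),'q',s['joints'].round(2))
if len(sys.argv)>3:
    g=np.array(list(map(float,sys.argv[1:4]))); print('shift mm',(R.T@(g-s['tool_pos'])*1000).round(1))
E
python3 st.py .552 -.279 .040
```

```text
t 1.1 pos [ 0.5536 -0.2769  0.1432] yaw_y -79.93 xax [-0.0011  0.0016 -1.    ] F [-0.49 -0.13 -0.16] M [-0.   -0.01 -0.02] gap 0.0463 q [-0.66  0.33  1.54  0.    1.28  0.74]
shift mm [103.2   2.    1.9]
```

>>> move_arm(
  series=[
    [[20, 2, 2], 0],
    [[45, 2, 2], 0],
    [[65, 2, 2], 0],
    [[80, 2, 2], 0],
    [[92, 2, 2], 0],
    [[100, 2, 2], 0],
    [[103, 2, 2], 0],
    [[103, 2, 2], 0],
  ],
)

```text
clock: 1.77
tool_pos: [0.5504, -0.2819, 0.0412]
tcp_rot: [2.13, 0.186, -2.132]
contact_force: [-0.3, -0.4, -0.0]
finger_gap: 0.0459
```

```bash
python3 st.py .552 -.279 .040
python3 - <<'E'
from h import *
a=snap('side','s1')['frame'];b=snap('top','t1')['frame']
c=np.zeros((480,800,3),np.uint8)
c[:480,:400]=cv2.resize(a[260:332,320:380],(400,480),interpolation=cv2.INTER_CUBIC)
c[:400,400:]=cv2.resize(b[165:205,410:450],(400,400),interpolation=cv2.INTER_CUBIC)
cv2.imwrite('pics/c1.png',c)
E
```

```text
t 1.7667 pos [ 0.5504 -0.2819  0.0412] yaw_y -80.05 xax [-7.e-04  5.e-04 -1.e+00] F [-0.31 -0.37 -0.03] M [ 0.04  0.   -0.07] gap 0.0459 q [-0.67  0.45  1.6  -0.    1.09  0.73]
shift mm [ 1.2 -2.5 -2.1]
```

View pics/c1.png

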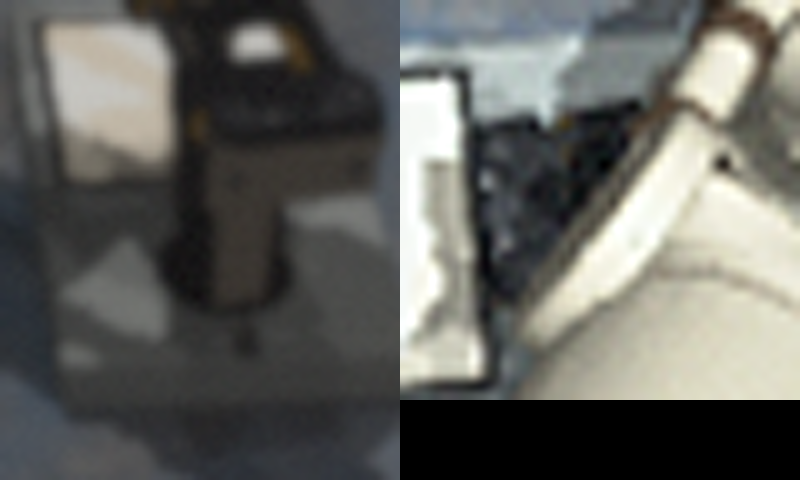

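The finger straddles the dial and looks centred on it, with the tab just below at crop (245,340). I'll trim the position and close.

>>> move_arm(
  series=[
    [[0, -2, -2], 0],
    [[0, -2, -2], 0],
    [[0, -2, -2], 0],
  ],
)

```text
clock: 2.12
tool_pos: [0.5527, -0.2798, 0.0424]
tcp_rot: [2.131, 0.185, -2.129]
contact_force: [-0.2, -0.4, 0.1]
finger_gap: 0.0459
```

>>> move_arm(
  series=[
    [[0, 0, 0], 0],
    [[0, 0, 0], 0],
    [[0, 0, 0], 0],
    [[0, 0, 0], 0],
    [[0, 0, 0], 0],
    [[0, 0, 0], 0],
  ],
  hand=-1,
)

```text
clock: 2.62
tool_pos: [0.5522, -0.2802, 0.0417]
tcp_rot: [2.13, 0.185, -2.13]
contact_force: [-0.1, -1.5, -1.1]
finger_gap: 0.0122
```

```bash
python3 st.py .552 -.279 .040
```

```text
t 2.6167 pos [ 0.5522 -0.2802  0.0417] yaw_y -80.04 xax [ 0.e+00 -9.e-04 -1.e+00] F [-0.07 -1.55 -1.15] M [-0.33  0.08  0.  ] gap 0.0122 q [-0.66  0.45  1.6  -0.    1.09  0.73]
shift mm [ 1.7 -1.2 -0. ]
```

>>> move_arm(
  series=[
    [[0, 0, 0], 0.07],
    [[0, 0, 0], 0.14],
    [[0, 0, 0], 0.21],
    [[0, 0, 0], 0.28],
    [[0, 0, 0], 0.35],
    [[0, 0, 0], 0.42],
    [[0, 0, 0], 0.49],
    [[0, 0, 0], 0.56],
    [[0, 0, 0], 0.63],
    [[0, 0, 0], 0.7],
    [[0, 0, 0], 0.77],
    [[0, 0, 0], 0.83],
  ],
)

```text
clock: 3.62
tool_pos: [0.5526, -0.2782, 0.0416]
tcp_rot: [-1.84, 0.628, 1.841]
contact_force: [1.5, 4.8, 1.6]
finger_gap: 0.012
```

>>> move_arm(
  series=[
    [[0, 0, 0], 0.07],
    [[0, 0, 0], 0.14],
    [[0, 0, 0], 0.21],
    [[0, 0, 0], 0.28],
    [[0, 0, 0], 0.35],
    [[0, 0, 0], 0.42],
    [[0, 0, 0], 0.49],
    [[0, 0, 0], 0.56],
    [[0, 0, 0], 0.63],
    [[0, 0, 0], 0.7],
    [[0, 0, 0], 0.77],
    [[0, 0, 0], 0.825],
  ],
)

```text
clock: 4.62
tool_pos: [0.5544, -0.2773, 0.0417]
tcp_rot: [-1.272, 1.162, 1.27]
contact_force: [8.2, 6.8, -1.2]
finger_gap: 0.0117
```

>>> move_arm(
  series=[
    [[0, 0, 0], 0],
    [[0, 0, 0], 0],
    [[0, 0, 0], 0],
  ],
)

```text
clock: 4.87
tool_pos: [0.5544, -0.2773, 0.0417]
tcp_rot: [-1.274, 1.16, 1.273]
contact_force: [7.5, 7.4, -1.0]
finger_gap: 0.0118
```

```bash
python3 st.py .552 -.279 .040
```

```text
t 4.8667 pos [ 0.5544 -0.2773  0.0417] yaw_y -174.89 xax [ 0.0043  0.0034 -1.    ] F [ 7.55  7.38 -1.  ] M [ 1.29 -1.41  0.02] gap 0.0118 q [-0.66  0.45  1.6   0.01  1.09  2.39]
shift mm [ 1.6  2.5 -1.5]
```

>>> move_arm(
  series=[
    [[0, 0, 0], 0],
    [[0, 0, 0], 0],
    [[0, 0, 0], 0],
    [[0, 0, 0], 0],
    [[-10, 0, 0], 0],
    [[-30, 0, 0], 0],
    [[-60, 0, 0], 0],
    [[-95, 0, 0], 0],
    [[-130, 0, 0], -0.08],
    [[-165, 0, 0], -0.16],
    [[-200, 0, 0], -0.25],
    [[-220, 0, 0], -0.35],
  ],
  hand=0,
)

```text
clock: 5.87
tool_pos: [0.5532, -0.2807, 0.2676]
tcp_rot: [-1.535, 0.966, 1.522]
contact_force: [0.1, -0.4, 2.1]
finger_gap: 0.046
```

```bash
python3 st.py
python3 - <<'E'
from h import *
a=snap('side','s2')['frame'];b=snap('top','t2')['frame']
c=np.zeros((400,800,3),np.uint8)
c[:400,:400]=cv2.resize(a[278:318,330:370],(400,400),interpolation=cv2.INTER_CUBIC)
c[:400,400:]=cv2.resize(b[165:205,410:450],(400,400),interpolation=cv2.INTER_CUBIC)
cv2.imwrite('pics/c2.png',c)
E
```

```text
t 5.8667 pos [ 0.5532 -0.2807  0.2676] yaw_y -154.57 xax [ 0.0055 -0.0044 -1.    ] F [ 0.14 -0.39  2.09] M [ 0.08 -0.03  0.01] gap 0.046 q [-0.66  0.24  1.4  -0.    1.5   2.03]
```

View pics/c2.png

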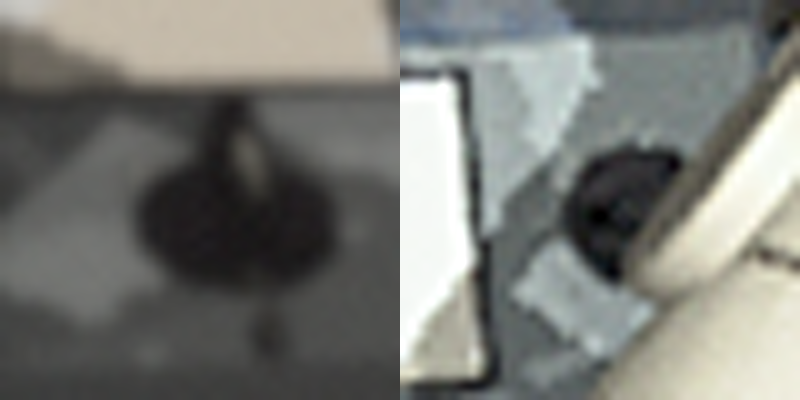

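```bash
python3 - <<'E'
from h import *
t=load('s2');S=lambda u,v,z: ray(t,330+u/10-.45,278+v/10-.45,z)
a=lambda d:np.degrees(np.arctan2(d[1],d[0])).round(1)
print('line',a(S(258,188,.06)-S(235,132,.06)),'tip',S(258,190,.06).round(4))
c=(S(136,222,.034)+S(338,222,.034))/2;print('c',c.round(4))
for n,p in(('tip60',S(258,190,.06)),('skirtline',S(262,268,.034)),('tab',S(266,330,.034)),('tab30',S(266,330,.032))):
    print(n,p.round(4),a(p-c),np.linalg.norm((p-c)[:2]).round(4))
E
python3 st.py .525 .225 .2
```

```text
line -81.3 tip [ 0.5549 -0.3053  0.06  ]
c [ 0.5529 -0.2854  0.034 ]
tip60 [ 0.5549 -0.3053  0.06  ] -84.4 0.02
skirtline [ 0.5575 -0.3044  0.034 ] -76.4 0.0195
tab [ 0.5559 -0.3291  0.034 ] -86.1 0.0438
tab30 [ 0.5563 -0.3267  0.032 ] -85.4 0.0414
t 5.9667 pos [ 0.5541 -0.2813  0.2681] yaw_y -154.75 xax [ 0.0082 -0.0065 -0.9999] F [0.44 0.42 0.22] M [ 0.09 -0.02  0.01] gap 0.0458 q [-0.66  0.24  1.4  -0.    1.49  2.04]
shift mm [  64.6 -189.3  471. ]
```

Pointer at about -82 to -85° and tab at about -85.5°, so they're aligned within tolerance. I'll recheck once the arm is clear. Now to the tray.

>>> move_arm(
  series=[
    [[0, -8, 20], -0.1],
    [[0, -22, 55], -0.2],
    [[0, -36, 90], -0.3],
    [[0, -50, 125], -0.4],
    [[0, -64, 160], -0.5],
    [[0, -78, 195], -0.6],
    [[0, -92, 230], -0.7],
    [[0, -106, 265], -0.8],
    [[0, -120, 300], -0.9],
    [[0, -134, 335], -1.0],
    [[0, -148, 370], -1.1],
    [[0, -162, 403], -1.235],
  ],
)

```text
clock: 6.97
tool_pos: [0.526, 0.1558, 0.2604]
tcp_rot: [2.169, 0.105, -2.174]
contact_force: [1.1, -0.2, 0.0]
finger_gap: 0.0461
```

>>> move_arm(
  series=[
    [[0, 0, 0], 0],
    [[0, 0, 0], 0],
    [[0, 0, 0], 0],
  ],
)

```text
clock: 7.22
tool_pos: [0.5268, 0.1534, 0.2607]
tcp_rot: [2.172, 0.099, -2.176]
contact_force: [0.1, 0.4, 0.7]
finger_gap: 0.0458
```

```bash
python3 st.py .525 .225 .2;  python3 - <<'E'
from h import *
b=snap('top','t3')['frame'];a=snap('side','s3')['frame']
c=np.zeros((400,800,3),np.uint8)
c[:,:400]=cv2.resize(b[165:205,412:452],(400,400),interpolation=cv2.INTER_CUBIC)
c[:360,400:]=cv2.resize(a[190:235,300:350],(400,360),interpolation=cv2.INTER_CUBIC)
cv2.imwrite('pics/c3.png',c)
E
```

```text
t 7.2167 pos [0.5268 0.1534 0.2607] yaw_y -84.75 xax [-1.6e-03 -7.0e-04 -1.0e+00] F [0.11 0.36 0.67] M [-0.04 -0.01  0.02] gap 0.0458 q [ 0.06  0.06  1.61 -0.    1.47  1.54]
shift mm [ 60.6 -71.5  -4.8]
```

View pics/c3.png

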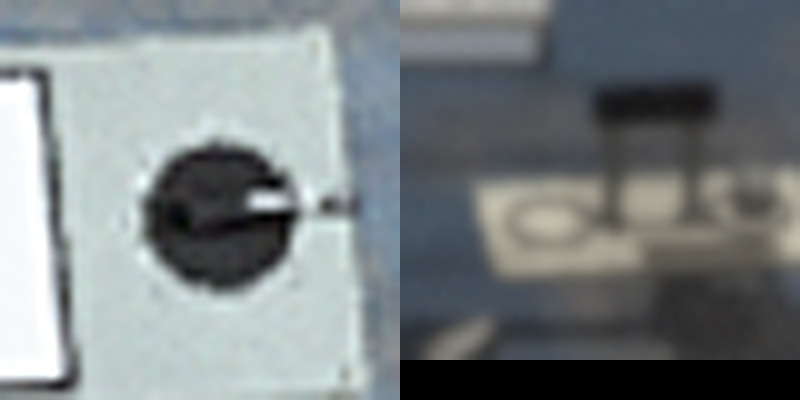

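The dial is aligned: the skirt line ends at crop (300,208), with the tab at (335,206) and the centre at (222,217), about 1° apart. The handle is clearly visible, so I'll approach it.

>>> move_arm(
  series=[
    [[10, -20, -1], 0],
    [[30, -45, -3], 0],
    [[50, -65, -5], -0.01],
    [[75, -72, -5], -0.01],
    [[105, -72, -5], -0.01],
    [[135, -72, -5], -0.01],
    [[160, -72, -5], -0.01],
    [[180, -72, -5], -0.01],
    [[195, -72, -5], -0.01],
    [[195, -72, -5], -0.01],
    [[195, -72, -5], -0.01],
  ],
)

```text
clock: 8.23
tool_pos: [0.5253, 0.2249, 0.066]
tcp_rot: [2.167, 0.11, -2.171]
contact_force: [-0.3, 0.7, 0.1]
finger_gap: 0.0458
```

```bash
python3 st.py .525 .225 .047;  python3 - <<'E'
from h import *
a=snap('side','s4')['frame'];b=snap('top','t4')['frame']
c=np.zeros((400,800,3),np.uint8)
c[:,:400]=cv2.resize(b[170:220,272:322],(400,400),interpolation=cv2.INTER_CUBIC)
c[:400,400:]=cv2.resize(a[185:235,305:355],(400,400),interpolation=cv2.INTER_CUBIC)
cv2.imwrite('pics/c4.png',c)
E
```

```text
t 8.2333 pos [0.5253 0.2249 0.066 ] yaw_y -84.19 xax [-1.9e-03 -5.0e-04 -1.0e+00] F [-0.28  0.68  0.06] M [ 0.06  0.04 -0.  ] gap 0.0458 q [ 0.19  0.31  1.73 -0.    1.1   1.66]
shift mm [19.  -0.2  0.3]
```

View pics/c4.png

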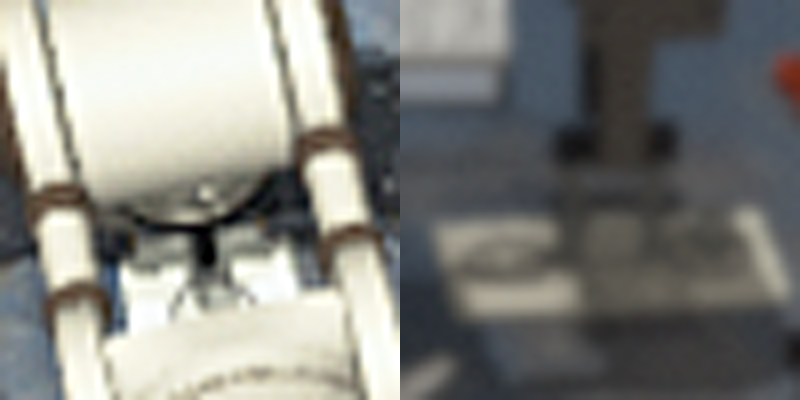

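The near finger straddles the handle's middle (handle at crop x 560–675, finger at about 625). Lower and grip.

>>> move_arm(
  series=[
    [[6, 0, 0], 0],
    [[12, 0, 0], 0],
    [[17, 0, 0], 0],
    [[19, 0, 0], 0],
    [[19, 0, 0], 0],
  ],
)

```text
clock: 8.75
tool_pos: [0.5249, 0.226, 0.0467]
tcp_rot: [2.166, 0.112, -2.17]
contact_force: [0.1, -0.1, -0.2]
finger_gap: 0.0459
```

>>> move_arm(
  series=[
    [[0, 0, 0], 0],
    [[0, 0, 0], 0],
    [[0, 0, 0], 0],
    [[0, 0, 0], 0],
    [[0, 0, 0], 0],
    [[0, 0, 0], 0],
    [[0, 0, 0], 0],
    [[0, 0, 0], 0],
  ],
  hand=-1,
)

```text
clock: 9.42
tool_pos: [0.5254, 0.2261, 0.0475]
tcp_rot: [2.168, 0.112, -2.168]
contact_force: [0.2, -0.6, -0.7]
finger_gap: 0.0118
```

```bash
python3 st.py .525 .225 .047
```

```text
t 9.4167 pos [0.5254 0.2261 0.0475] yaw_y -84.06 xax [-3.e-04 -1.e-04 -1.e+00] F [ 0.23 -0.64 -0.68] M [-0.09 -0.03 -0.04] gap 0.0118 q [0.2  0.34 1.74 0.   1.07 1.66]
shift mm [0.5 1.  0.5]
```

>>> move_arm(
  series=[
    [[-1, 0, 0], 0],
    [[-4, 0, 0], 0],
    [[-9, 0, 0], 0],
    [[-17, 0, 0], 0],
    [[-27, 0, 0], 0],
    [[-38, 0, 0], 0],
    [[-49, 0, 0], 0],
    [[-59, 0, 0], 0],
    [[-67, 0, 0], 0],
    [[-73, 0, 0], 0],
    [[-77, 0, 0], 0],
    [[-79, 0, 0], 0],
  ],
)

```text
clock: 10.42
tool_pos: [0.5258, 0.2262, 0.1273]
tcp_rot: [2.169, 0.113, -2.167]
contact_force: [-0.2, 0.4, -1.4]
finger_gap: 0.0119
```

>>> move_arm(
  series=[
    [[-1, 0, 0], 0],
    [[-3, 0, 0], 0],
    [[-7, 0, 0], 0],
    [[-13, 0, 0], 0],
    [[-20, 0, 0], 0],
    [[-28, 0, 0], 0],
    [[-36, 0, 0], 0],
    [[-43, 0, 0], 0],
    [[-47, 0, 0], 0],
    [[-50, 0, 0], 0],
    [[-51, 0, 0], 0],
    [[-51, 0, 0], 0],
  ],
)

```text
clock: 11.42
tool_pos: [0.5256, 0.2261, 0.1777]
tcp_rot: [2.168, 0.113, -2.168]
contact_force: [-0.1, -0.1, -1.9]
finger_gap: 0.0114
```

```bash
python3 st.py .505 -.164 .178;  python3 - <<'E'
from h import *
a=snap('side','s5')['frame'];b=snap('top','t5')['frame']
c=np.zeros((400,800,3),np.uint8)
c[:,:400]=cv2.resize(b[150:230,262:342],(400,400),interpolation=cv2.INTER_CUBIC)
c[:400,400:]=cv2.resize(a[145:225,295:375],(400,400),interpolation=cv2.INTER_CUBIC)
cv2.imwrite('pics/c5.png',c)
E
```

```text
t 11.4167 pos [0.5256 0.2261 0.1777] yaw_y -84.05 xax [ 2.e-04  0.e+00 -1.e+00] F [-0.08 -0.12 -1.93] M [0.06 0.06 0.03] gap 0.0114 q [0.2  0.18 1.65 0.   1.31 1.66]
shift mm [-3.000e-01  3.859e+02  6.090e+01]
```

View pics/c5.png

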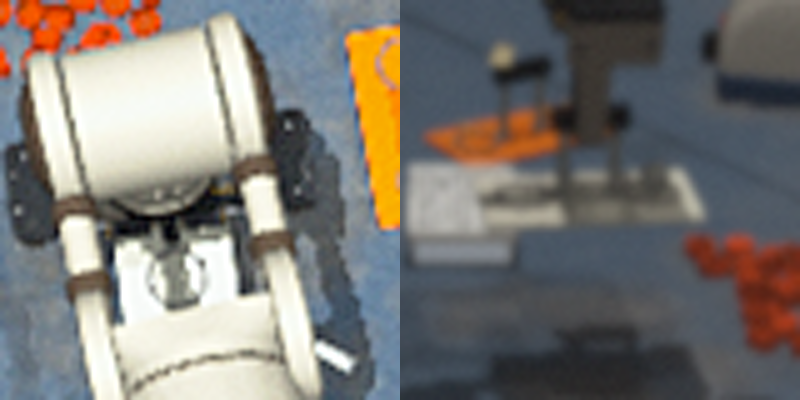

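The tray is held level clear of the bench. The load is about 2 N, which matches tray plus ball. Carrying smoothly to the window.

>>> move_arm(
  series=[
    [[0, 1, 0], 0],
    [[0, 4, 0.5], 0],
    [[0, 9, 1.5], 0],
    [[0, 16, 2.5], 0],
    [[0, 25, 4], 0],
    [[0, 36, 6], 0],
    [[0, 49, 8], 0],
    [[0, 62, 10], 0],
    [[0, 75, 12], 0],
    [[0, 88, 14], 0],
    [[0, 101, 16], 0],
    [[0, 114, 18], 0],
  ],
)

```text
clock: 12.52
tool_pos: [0.5193, 0.1093, 0.1777]
tcp_rot: [2.168, 0.112, -2.168]
contact_force: [-1.1, 0.0, -1.8]
finger_gap: 0.0112
```

>>> move_arm(
  series=[
    [[0, 13, 2], 0],
    [[0, 26, 4], 0],
    [[0, 39, 6], 0],
    [[0, 52, 8], 0],
    [[0, 65, 10], 0],
    [[0, 78, 12], 0],
    [[0, 91, 14], 0],
    [[0, 104, 16], 0],
    [[0, 117, 18], 0],
    [[0, 130, 20], 0],
    [[0, 143, 22], 0],
    [[0, 156, 24], 0],
  ],
)

```text
clock: 13.52
tool_pos: [0.5114, -0.0483, 0.1777]
tcp_rot: [2.168, 0.112, -2.168]
contact_force: [0.2, -0.2, -1.9]
finger_gap: 0.0121
```

>>> move_arm(
  series=[
    [[0, 13, 2], 0],
    [[0, 26, 4], 0],
    [[0, 39, 6], 0],
    [[0, 52, 8], 0],
    [[0, 65, 10], 0],
    [[0, 78, 12], 0],
    [[0, 90, 14], 0],
    [[0, 99, 16], 0],
    [[0, 106, 17], 0],
    [[0, 111, 18], 0],
    [[0, 114, 19], 0],
    [[0, 116, 19], 0],
  ],
)

```text
clock: 14.52
tool_pos: [0.5048, -0.1643, 0.1776]
tcp_rot: [2.168, 0.113, -2.168]
contact_force: [0.2, -1.2, -1.9]
finger_gap: 0.0123
```

```bash
python3 st.py .504 -.164 .158
```

```text
t 14.5167 pos [ 0.5048 -0.1643  0.1776] yaw_y -84.05 xax [-2.e-04  2.e-04 -1.e+00] F [ 0.23 -1.2  -1.87] M [ 0.02  0.03 -0.  ] gap 0.0123 q [-0.54  0.08  1.76  0.    1.3   0.92]
shift mm [19.6 -0.3  0.7]
```

>>> move_arm(
  series=[
    [[1, 0, 0], 0],
    [[3, 0, 0], 0],
    [[6, 0, 0], 0],
    [[10, 0, 0], 0],
    [[14, 0, 0], 0],
    [[17, 0, 0], 0],
    [[19, 0, 0], 0],
    [[20, 0, 0], 0],
    [[20, 0, 0], 0],
    [[20, 0, 0], 0],
    [[20, 0, 0], 0],
    [[20, 0, 0], 0],
  ],
)

```text
clock: 15.52
tool_pos: [0.505, -0.1642, 0.1579]
tcp_rot: [2.168, 0.112, -2.168]
contact_force: [0.6, 0.3, -1.9]
finger_gap: 0.0115
```

```bash
python3 st.py .504 -.164 .158;  python3 - <<'E'
from h import *
A=snap('side','s6');a=A['frame'];B=snap('top','t6');b=B['frame']
c=np.zeros((500,800,3),np.uint8)
c[:400,:400]=cv2.resize(b[145:225,370:450],(400,400),interpolation=cv2.INTER_CUBIC)
c[:500,400:]=cv2.resize(a[220:320,310:390],(400,500),interpolation=cv2.INTER_CUBIC)
cv2.imwrite('pics/c6.png',c)
print('expected ball side/top',proj(A,[.548,-.1595,.127]),proj(B,[.548,-.1595,.127]))
E
```

```text
t 15.5167 pos [ 0.505  -0.1642  0.1579] yaw_y -84.05 xax [ 4.e-04 -2.e-04 -1.e+00] F [ 0.58  0.31 -1.93] M [0.03 0.11 0.02] gap 0.0115 q [-0.54  0.1   1.78  0.    1.26  0.92]
shift mm [-0.1 -0.3  1. ]
expected ball side/top [348.7604072  244.32368005] [406.44052633 183.72871294]
```

View pics/c6.png

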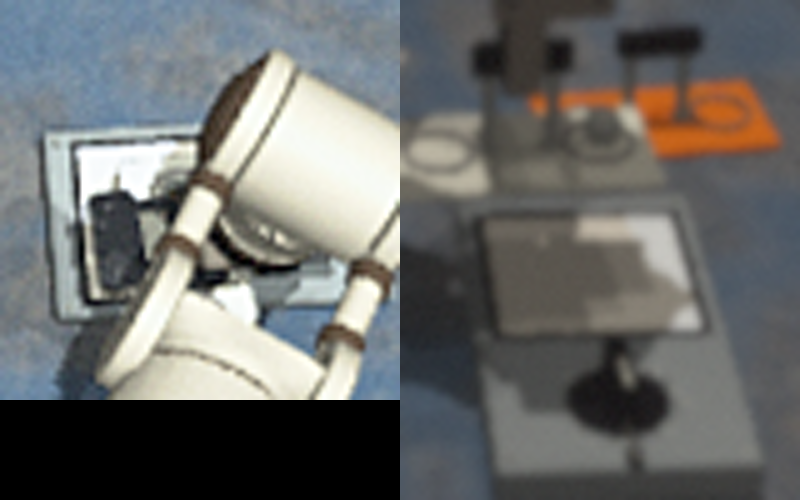

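The ball is in its pocket at side px (350.5,245), against an expected (348.8,244.3), so it's within about 5 mm of the window centre. The tray is level and the dial is still at the tab. Handing in.

```bash
python3 -c "
from rig import manip
print(manip.hand_in())"
```

```text
the job is handed in; nothing more can be done
None
```

I turned the dial to the tab, then picked up the white tray by its handle and carried it over the lit window. I handed in at about 15.5 s with the tray still held; the hand-in gives no verdict.

Last checks:
- **Dial:** in the clear top view the pointer line and the tab were about 1° apart. The coarser side-view readings scattered by up to about 10°, which is right at the 5 mm limit, so I relied on the top view. The last picture still showed the pointer at the tab.
- **Tray:** the gripper is within 0.001 rad of vertical and the tray looks level. Its underside is about 80 mm above the window, worked out from the gripper height. The measured load is 1.9 N, against about 2.2 N expected for tray and ball.
- **Ball:** it is in its pocket, about 5 mm or less from the window's centre in the side view. The arm hid it in the final top view, so I could not cross-check there.
- **Bystanders:** I did not measure the plate, timer or marker again at the end. The paths were planned to stay clear of them and I saw no unexpected contact forces.

One disagreement: the side camera put the dial about 5 mm further to the right (in y) than the top camera. The position where the gripper closed on the dial agreed more with the top camera, so I used that.

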